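# Two-sided lamp treatment of a pump cover plate

## Robot

A 7-joint arm with a two-finger parallel gripper is mounted at the origin on the work surface. World frame = base frame: x ahead of the robot, y to its left, z up, the work surface at z = 0. Lengths are in mm, angles in rad, forces in N, time in s.
With the tool pointing down it reaches from about 400 to 875 mm from the base axis. Payload 4.4 kg.
Tool frame: the origin (TCP) lies on the centre line of the jaws, within the pads' length; the fingertips stand 25 mm ahead of it and the grasp point (between the pads) lies 6 mm ahead of it (ctrl.finger_overhang is the distance from the TCP to the fingertips, in mm); z points along the fingers, y is the line along which they close (so a half turn about z gives the same grasp; the last joint's range is limited). The gripper opens to 85 mm and grips with 20 to 120 N. Pads are 22 mm wide; open, the fingers measure 114 mm over their backs; the gripper's body (76 mm by 85 mm) begins 54 mm behind the grasp point. The pads swing forward as they close: fully open they stand 13 mm farther back than shut.
Start: joints at [-1.351, 0.628, 0.038, 1.517, -0.027, 0.996, -0.02], TCP at [183.228, 623.655, 256.313] pointing down, gripper open.
Joint ranges: [-3.06, 3.06], [-0.37, 2.12], [-1.25, 1.32], [0.18, 2.47], [-1.1, 4.24], [0.23, 1.98], [-2.94, 2.94]. Speed limits (rad/s): [2.57, 2.57, 3.14, 3.14, 3.14, 3.14, 3.14].

## Interface

Orientations are given as [roll, pitch, yaw] about the fixed x, y, z axes, in that order (R = Rz(yaw) Ry(pitch) Rx(roll)).
In Python, from cell import ctrl gives the robot as it stands. The module is installed in compiled form; this text tells all that it offers.
- The arm moves only by the tool play_rows, never from a script. Its argument "targets" is a list of rows, each a list of 5 numbers: the closure, from 0 (fully open) to 1 (shut), then the shift along the tool's x, y, z in cm, then the turn about the tool's z in degrees. In form: [[gripper, dx, dy, dz, spin], ...]. A call has 1 to 10 rows; each row is the pose to reach, as a shift and turn from the pose commanded when the call began, along the tool's axes at that moment; what a row does not reach only later rows make up. A row lasts 1/10 s, in which the tool goes at most 50 mm and 8.59 degrees, less where a joint would pass 70% of its speed; a pose out of reach is approached as far as the arm can. A call with a gripper value outside its range is refused whole. The fingers move at their own pace and stop on an object; the grip force is fixed at half the most. Time passes only in rows, so rows that repeat a pose let the fingers close. It gives the time, the measured TCP pose, the force, the opening and the grip force at its end, in the units of the state.
- ctrl.read_state(): the state, without advancing time (a new reading comes with each control period).
- ctrl.get_image(name): name is "scene" or "top" or "wrist"; returns (picture, depth): 480x640x3 uint8, red, green, blue; 480x640 float32, mm along the optical axis (not along the pixel's ray), 0 where there is no reading.
- ctrl.calibration(name): a dict with "vfov" (degrees; the focal length in pixels is half the picture's height over the tangent of half this angle, whatever the lens; pixels are square), "cx", "cy" (the principal point, pixels), "extrinsics" (4x4, takes a point from camera to world coordinates); the wrist camera has in their place "mount" (4x4, takes a point from camera to tool coordinates, whose origin is the TCP and whose axes are the flange's). Camera axes: x right, y down, z forward; pixel columns grow to the right and rows downward; lengths in mm; the calibration is good to about 2 mm. The wrist camera is an equidistant fisheye: a pixel r from the principal point sees the ray r / f radians off the axis. A picture is of the moment at which its call begins: read the wrist's pose just before it. calibration takes no time and is no camera call.
- ctrl.finish_job(): hands the job in; it is judged then, once.
Trained networks look in the newest picture that a camera, given by its name, has taken for a name from the list of things; names that differ only in an ending like _2 or _b are one class to them, and where a whole thing is asked for, a point or a joint stands for the part that bears it (a point fixed in the world has none). Each returns a list of dicts, best first, with "confidence" (0 to 1); they miss things now and then, are a little off and sometimes report something else, mostly with a low value. They report only what shows in the picture. A call takes as long as a camera call. They do not tell look-alikes from the thing itself.
- ctrl.search_frame(camera, name): "bbox" ([left, top, right, bottom] in pixels, round what is visible of it).
- ctrl.trace(camera, name): "pixels" (480x640 bool, what is visible of it) and "bbox" ([left, top, right, bottom] in pixels, round what is visible of it).
The state is a dict: "clock": time; "qpos": joint angles; "qd": joint speeds; "tau": joint torques, N m; "eef_pos": TCP position; "tool_rot": TCP orientation; "force": force on the tool from outside, world axes, zero at the start; "torque": the same for the moment, N m; "width": finger opening in mm; "gripper_force": force on a finger pad.
Only numpy, scipy, OpenCV 4.12 (cv2) and the standard library are available. Lean on these libraries where they do the work, as an engineer would, in place of code of your own. Each camera call takes 0.05 s, during which the arm holds its last target. There are 200 camera calls.

## Task

Lay the steel pump cover plate flat in the white tipping tray, sealing-ring face still up, let go of it, then press the small start button on the control box fully down and release it. Then swing the tray's lever all the way over so that the plate tumbles by itself onto its other face, without touching the plate while the tray is tipped, and press and release the start button once more; leave the plate lying like that. Do not press the large stop button, and leave the flask, the jar, the short steel tube and the clamp ring where they are.

Things in the scene. Friction and masses are not known exactly. Their poses are not given: they have to be found in the camera images.
- plate_center (a point): Centre (half-way up) of the loose steel cover plate: a rectangular plate 50 mm (its x) by 44 mm (its y) by 8 mm thick (its z), 0.14 to 0.28 kg, four small dark bolt holes, and a dark sealing ring on its +z face only, which starts up. It lies flat on the black rubber mat (120 x 200 mm, 4 mm thick).
- plate: The same cover plate; this origin is the centre of its 44 x 50 mm underside, 4 mm below the centre.
- tray_floor (a point): Middle of the inner face of wall A, the tray's floor at first, 34 mm from the corner. White L-shaped trough: walls A and B meet at a right angle on the hinge line; each 124 mm wide inside along the hinge, 68 mm deep, 4 mm thick, with 10 mm lips on outer and side edges. Axes turn with the tray: x along the hinge to the lever, y from the corner out along A, z normal to A, into the tray.
- tray_wall (a point): Middle of the inner face of wall B, 34 mm from the corner, axes as tray_floor: y is normal to B, into the tray; z runs from the corner out along B. At tray joint 0 wall A slopes 5 degrees down to the corner and B stands up; tipped right over, B is the floor, sloping 18 degrees down to its outer lip.
- lever_knob (a point): Centre of the black knob on the tray's lever: a cylinder 26 mm in diameter, 24 mm long, axis along the hinge (x), with flat ends that can be pinched along x from above. It is 108 mm along x from the tray's middle (30 mm clear of the tray's side), 105 mm from the hinge line, on a 10 mm steel rod that points midway between the two walls. Axes as tray_floor.
- tray_hinge (a point): Point on the hinge line in the plane of the lever, 62 mm above the table; axes as tray_floor. The knob circles round it in the vertical plane normal to x.
- unit: Fixed steel base under the tray, 250 (x, along the hinge) x 120 x 10 mm; origin at the centre of its underside, below the middle of the tray. At its -x end a grey lamp panel 130 mm wide and 115 mm high, with its face 80 mm from the middle; at +x, 79 mm from the middle, a bracket 74 mm high.
- tray (a joint): Tilt of the tray (rad): 0 at the loading stop, 1.80 tipped right over; positive about +x, so lever and wall A swing up and over toward the unit's -y. Starts at 0 to 0.15. Slight friction (0.12 N m); top-heavy, so near either stop its weight keeps it there. Moving the knob takes about 2 to 4 N. The plate tumbles from A to B once A is past upright (above about 1.66).
- start (a joint): Travel of the start button (m): 0 released, 0.007 fully down; needs 1.5 N to begin and 5 N at the bottom, and springs back.
- start_top (a point): Centre of the top of the start button, the smaller of two grey round buttons (22 mm in diameter), pressed straight down. At rest its top is 23 mm above the lid of the control box, 73 mm above the table. The grey box is 90 x 150 x 50 mm; both buttons are on its lid, 74 mm apart along its long side (y; start is at +y).
- stop (a joint): Travel of the large stop button (m): 0 released. It must stay unpressed.
- stop_top (a point): Centre of the top of the stop button (40 mm in diameter), beside the start button and as high.
- ferrule: Bystander: short steel tube, 44 mm in diameter, 22 mm high, on the mat beside the plate; origin at the centre of its underside.
- flask: Bystander: grey flask, 68 mm in diameter, 190 mm tall, stands beyond the box or the mat; origin at the centre of its underside.
- jar: Bystander: glass jar with steel lid, 72 mm in diameter, 100 mm tall, stands beyond the mat or the box; origin at the centre of its underside.
- clamp: Bystander: steel clamp ring 68 mm in diameter, 16 mm high, lying on the table beyond the tray unit; origin at the centre of its underside.
Mind the look-alikes: they are no part of the job. What is shaped like the part that bears start but purple or turquoise is not meant.

How it is judged (in metres and radians):
On the way, in this order (a step that is already met when the one before it is completed fails the run):
1. the plate lies flat on wall A of the tray, ring face up, let go and at rest (z of plate_center in the frame of tray_floor between 0.001 and 0.0075 m and x of plate_center in the frame of tray_floor between -0.045 and 0.045 m and y of plate_center in the frame of tray_floor between -0.016 and 0.016 m and angle between the z axis of plate_center and the z axis of tray_floor, either way round below 0.15 rad and angle between plate_center's own z axis and vertical below 0.6 rad and value of joint tray below 0.35 rad and contact force between the fingers and plate below 0.3 N and linear speed of plate below 0.02 m/s), for 0.2 s.
2. the start button is pressed fully down with the plate lying there (z of plate_center in the frame of tray_floor between 0.001 and 0.0075 m and x of plate_center in the frame of tray_floor between -0.045 and 0.045 m and y of plate_center in the frame of tray_floor between -0.016 and 0.016 m and angle between the z axis of plate_center and the z axis of tray_floor, either way round below 0.15 rad and angle between plate_center's own z axis and vertical below 0.6 rad and value of joint tray below 0.35 rad and contact force between the fingers and plate below 0.3 N and value of joint start above 0.0057 m), for 0.05 s.
3. the start button is released (z of plate_center in the frame of tray_floor between 0.001 and 0.0075 m and x of plate_center in the frame of tray_floor between -0.045 and 0.045 m and y of plate_center in the frame of tray_floor between -0.016 and 0.016 m and angle between the z axis of plate_center and the z axis of tray_floor, either way round below 0.15 rad and angle between plate_center's own z axis and vertical below 0.6 rad and value of joint tray below 0.35 rad and contact force between the fingers and plate below 0.3 N and value of joint start below 0.001 m), for 0.1 s.
4. the tray is tipped right over and the plate lies on its other face on wall B (y of plate_center in the frame of tray_wall between 0.001 and 0.0075 m and x of plate_center in the frame of tray_wall between -0.045 and 0.045 m and z of plate_center in the frame of tray_wall between -0.016 and 0.016 m and angle between the z axis of plate_center and the y axis of tray_wall, either way round below 0.15 rad and angle between plate_center's own z axis and vertical above 2.6 rad and value of joint tray above 1.7 rad and linear speed of plate below 0.02 m/s and value of joint start below 0.001 m), for 0.2 s.
5. the start button is pressed fully down again (y of plate_center in the frame of tray_wall between 0.001 and 0.0075 m and x of plate_center in the frame of tray_wall between -0.045 and 0.045 m and z of plate_center in the frame of tray_wall between -0.016 and 0.016 m and angle between the z axis of plate_center and the y axis of tray_wall, either way round below 0.15 rad and angle between plate_center's own z axis and vertical above 2.6 rad and value of joint tray above 1.7 rad and value of joint start above 0.0057 m), for 0.05 s.
At the end, for the whole second after the job is handed in: The tray is tipped over (joint above 1.7), the plate lies at rest flat (within 0.15 rad) on wall B within 45 mm (along the hinge) and 16 mm (across) of its middle, ring face down, and both buttons are released (under 1 mm) (all of step 4 and value of joint stop below 0.001 m); the robot touches nothing.
It fails at once if the stop button is pressed (value of joint stop above 0.002 m).
It fails at once if the robot touches the plate while the tray is tipped (value of joint tray above 0.5 rad and contact force between the fingers and plate above 0.5 N).
It fails at once if the flask, the jar, the short tube or the clamp ring is shifted or knocked over (distance of any of ferrule, flask, jar, clamp from where it was at the start of the episode above 0.02 m or angle between any of ferrule, flask, jar, clamp's own z axis and vertical above 0.35 rad).
It also fails if it takes over 72 s, if anything falls off the work surface, if the arm or the gripper's body presses on something with over 40 N, if the wrist force passes 120 N, or if a joint passes its speed limit or range.

## Working session

There is one attempt and no reset: what is moved stays moved. The work goes in short steps, Python scripts to look and compute and a tool call to move; the robot and the scene stay as the last step left them, time stands still between calls to the robot, and variables do not carry over. Pictures are saved under pics/ and viewed, at most 10 in all, crops included, and the job is handed in when it is done.

Besides the shell and the picture viewer there is one more tool, called after "Request:" by a JSON object that holds its "api" and its "payload", one argument or row to a line. play_rows: Moves the arm, as the interface text tells. Its arguments: {"type":"object","properties":{"targets":{"type":"array"}},"required":["targets"]}

```bash
mkdir -p pics
cat > h.py <<'E'
import numpy as np, cv2
from cell import ctrl
from scipy.spatial.transform import Rotation as R
def cloud(name):
    s=ctrl.read_state(); img,d=ctrl.get_image(name); c=ctrl.calibration(name)
    f=240/np.tan(np.radians(c["vfov"])/2); v,u=np.mgrid[:480,:640].astype(float)
    x=(u-c["cx"])/f; y=(v-c["cy"])/f
    if name=="wrist":
        r=np.hypot(x,y)+1e-9; k=np.tan(np.minimum(r,1.5))/r; x,y=x*k,y*k
        T=np.eye(4); T[:3,:3]=R.from_euler("xyz",s["tool_rot"]).as_matrix(); T[:3,3]=s["eef_pos"]; T=T@np.array(c["mount"])
    else: T=np.array(c["extrinsics"])
    P=np.stack([x*d,y*d,d],-1)@T[:3,:3].T+T[:3,3]
    P[d==0]=np.nan
    return img,P
def save(n,img): cv2.imwrite("pics/"+n+".png",img[...,::-1])
def tool(s,p):
    return R.from_euler("xyz",s["tool_rot"]).as_matrix().T@(np.array(p)-s["eef_pos"])
E
cat > a.py <<'E'
from h import *
print({k:np.round(v,3) for k,v in ctrl.read_state().items()})
for cam in ["top","scene"]:
    img,P=cloud(cam); save(cam+"0",img); np.save(cam+"P.npy",P); np.save(cam+"I.npy",img)
    for n in ["plate","lever_knob","start_top","stop_top","tray_floor","unit","ferrule","flask","jar","clamp"]:
        for t in ctrl.trace(cam,n)[:3]:
            m=t["pixels"]; print(cam,n,round(t["confidence"],2),t["bbox"],np.round(np.nanmedian(P[m],0)),m.sum())
E
python3 a.py
```

```text
{'clock': np.float64(0.0), 'qpos': array([-1.351,  0.629,  0.038,  1.518, -0.027,  0.996, -0.02 ]), 'qd': array([-0.   ,  0.001,  0.001,  0.001,  0.   ,  0.002, -0.001]), 'tau': array([-1.0000e-03, -5.6339e+01,  1.2260e+00, -1.9345e+01,  1.1000e-02,
        1.0000e-02, -0.0000e+00]), 'eef_pos': array([183.013, 623.098, 255.389]), 'tool_rot': array([-3.14 , -0.   ,  2.856]), 'force': array([ 0.94 ,  0.453, -0.674]), 'torque': array([-0.002,  0.029, -0.018]), 'gripper_force': np.float64(0.0), 'width': np.float64(85.151)}
top plate 0.51 [178.2, 247.9, 194.1, 265.4] [503. 295.  11.] 279
top lever_knob 0.6 [260.8, 198.6, 304.8, 271.7] [535.   8.  67.] 1560
top start_top 0.52 [455.2, 262.6, 457.6, 266.5] [ 470. -485.   72.] 30
top start_top 0.38 [374.6, 258.7, 382.5, 267.2] [ 475. -263.   71.] 30
top start_top 0.36 [370.3, 150.3, 380.6, 166.1] [ 785. -266.   70.] 49
top stop_top 0.63 [396.5, 259.0, 409.8, 269.0] [ 480. -337.   72.] 148
top stop_top 0.62 [394.6, 143.6, 404.3, 159.2] [ 798. -338.   72.] 157
top stop_top 0.53 [474.4, 246.7, 488.8, 265.0] [ 489. -557.   72.] 118
top tray_floor
[... 810 characters left out ...]
3.] 297
scene stop_top 0.77 [179.7, 236.5, 193.8, 251.2] [ 486. -338.   73.] 205
scene stop_top 0.65 [153.1, 182.2, 167.5, 199.3] [ 316. -400.   72.] 184
scene tray_floor 0.86 [320.9, 198.5, 362.3, 284.1] [540.   4.  68.] 2180
scene unit 0.59 [298.7, 187.0, 363.6, 300.3] [528. -20.  64.] 6046
scene ferrule 0.68 [483.1, 220.2, 503.5, 239.7] [523. 390.  17.] 301
scene flask 0.6 [446.7, 229.0, 489.9, 293.6] [664. 258. 115.] 1660
scene flask 0.23 [319.3, 198.1, 363.1, 283.3] [540.   5.  68.] 2182
scene jar 0.93 [185.5, 277.0, 217.8, 326.0] [ 640. -315.   80.] 1389
scene clamp 0.74 [298.0, 316.0, 333.0, 347.8] [721. -83.  15.] 414
scene clamp 0.21 [444.3, 223.0, 463.9, 244.1] [509. 292.  12.] 324
```

```bash
python3 -c "
import cv2
a=cv2.imread('pics/top0.png')[120:320,150:510];b=cv2.imread('pics/scene0.png')[150:400,120:520]
cv2.imwrite('pics/c1.png',cv2.resize(a,None,fx=2.2,fy=2.2,interpolation=2));cv2.imwrite('pics/c2.png',cv2.resize(b,None,fx=2,fy=2,interpolation=2))"
```

```text
(no output)
```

View pics/c1.png

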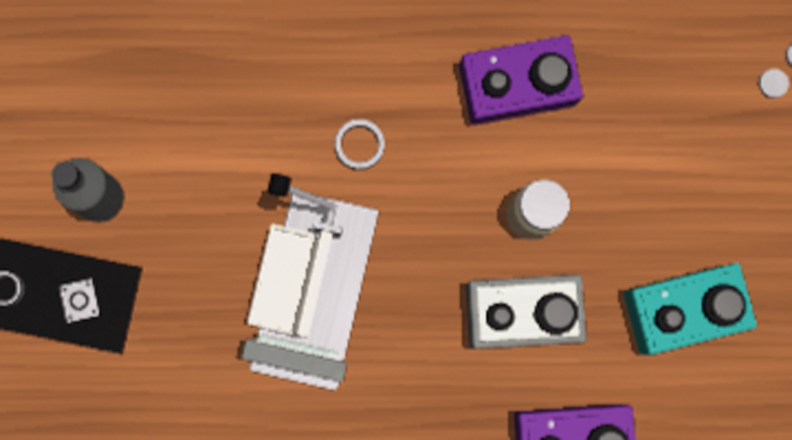

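View pics/c2.png

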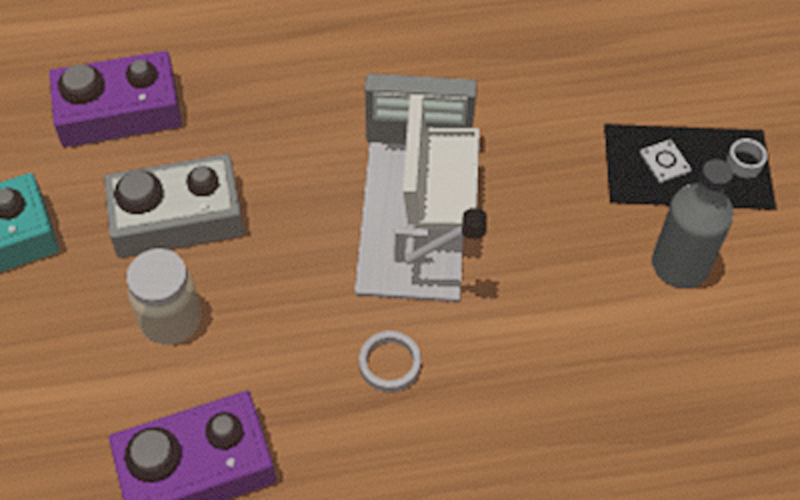

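The grey box with the white lid is ours: start at top px (377,264), stop at (402,264). Its look-alikes are two purple boxes, start at (375,158) and bottom (about 398,318), and a turquoise one at (455,265). The plate is at top px (186,256) on the mat, with the ferrule to its left at about (152,251). The knob is at (277,204).

```bash
cat > b.py <<'E'
from h import *
P=np.load("topP.npy"); I=np.load("topI.npy").astype(int); S=np.load("sceneP.npy"); SI=np.load("sceneI.npy").astype(int)
def rect(n,p):
    p=p[:,:2].astype(np.float32); (c,s,a)=cv2.minAreaRect(p); b=cv2.boxPoints((c,s,a)); print(n,len(p),np.round(c),np.round(s),round(a,1)); 
def near(P,c,r): return np.hypot(P[...,0]-c[0],P[...,1]-c[1])<r
for nm,Q,J in (("top",P,I),("sc",S,SI)):
    rect(nm+" plate",Q[near(Q,(503,295),45)&(J.min(-1)>90)])
    k=near(Q,(600,20),400)&(J.max(-1)<45)&(Q[...,2]>40)&(Q[...,0]<760)&(np.abs(Q[...,1])<110)
    print("knob",k.sum(),np.nanmedian(Q[k],0).round(),np.nanmin(Q[k],0).round(),np.nanmax(Q[k],0).round())
    rect(nm+" base",Q[near(Q,(525,-20),180)&(np.abs(Q[...,2]-10)<3)&(J.min(-1)>100)])
    rect(nm+" panel",Q[near(Q,(525,-20),180)&(Q[...,2]>109)&(Q[...,2]<120)])
    for n,c in (("start",(475,-263)),("stop",(480,-337))):
        m=near(Q,c,30)&(np.abs(Q[...,2]-72)<5); print(n,m.sum(),np.nanmean(Q[m],0).round(1))
    rect(nm+" box",Q[near(Q,(478,-300),100)&(np.abs(Q[...,2]-50)<4)])
    m=near(Q,(523,390),30)&(Q[...,2]>20); print("ferrule",Q[m].mean(0).round())
E
python3 b.py; python3 -c "
from cell import ctrl;print(ctrl.finger_overhang,ctrl.calibration('wrist'))"
```

```text
top plate 249 [506. 295.] [52. 47.] 13.2
knob 73 [636.  19. 152.] [624.   6. 142.] [651.  31. 162.]
top base 1040 [548. -19.] [138. 309.] 76.3
top panel 468 [516. -23.] [130. 223.] 75.2
start 42 [ 476.1 -263.2   71.2]
stop 142 [ 479.4 -337.3   71.7]
top box 917 [ 482. -302.] [ 90. 150.] 3.0
ferrule [519. 390.  25.]
sc plate 307 [511. 297.] [71. 52.] 12.4
knob 49 [644.  18. 150.] [627.   5. 137.] [655.  30. 157.]
sc base 1614 [566. -33.] [118. 270.] 76.7
sc panel 610 [521. -21.] [130. 228.] 76.7
start 67 [ 481.5 -264.    72.1]
stop 212 [ 484.6 -336.9   72.5]
sc box 1335 [ 487. -301.] [ 93. 150.] 2.4
ferrule [524. 391.  25.]
25.0 {'vfov': 65.70646984690485, 'cx': 317.10516323264375, 'cy': 236.6058410332516, 'mount': array([[-1.09468242e-03, -9.53418481e-01, -3.01648806e-01,
         7.73148308e+01],
       [ 9.99999242e-01, -8.73461376e-04, -8.68252655e-04,
         9.85806221e-01],
       [ 5.64329546e-04, -3.01649528e-01,  9.53418714e-01,
        -1.16847556e+02],
       [ 0.00000000e+00,  0.00000000e+00,  0.00000000e+00,
         1.00000000e+00]])}
```

```bash
cat >> h.py <<'E'
def goto(x,y,z,head=None):
    s=ctrl.read_state(); t=tool(s,(x,y,z))/10
    M=R.from_euler("xyz",s["tool_rot"]).as_matrix(); h=np.degrees(np.arctan2(M[1,1],M[0,1]))
    print("t",s["clock"],"pos",np.round(s["eef_pos"],1),"head",round(h,1),"-> dxyz cm",np.round(t,2),"spin",None if head is None else round((h-head+90)%180-90,1))
E
python3 -c "
from h import *
goto(508,296,160,13)"
```

```text
t 1.1 pos [183.2 623.6 256.3] head 73.6 -> dxyz cm [-40.4  -22.27   9.63] spin 60.6
```

Request:
{"api": "play_rows", "payload": {
  "targets": [
    [0.2,-40.4,-22.3,9.6,60],
    [0.2,-40.4,-22.3,9.6,60],
    [0.2,-40.4,-22.3,9.6,60],
    [0.2,-40.4,-22.3,9.6,60],
    [0.2,-40.4,-22.3,9.6,60],
    [0.2,-40.4,-22.3,9.6,60],
    [0.2,-40.4,-22.3,9.6,60],
    [0.2,-40.4,-22.3,9.6,60],
    [0.2,-40.4,-22.3,9.6,60],
    [0.2,-40.4,-22.3,9.6,60]
  ]
}}

```text
clock: 2.1
eef_pos: [511.6, 290.4, 159.8]
tool_rot: [3.14, 0.003, 1.802]
force: [0.2, -0.2, 0.4]
width: 68.1
gripper_force: 0.0
```

```bash
cat > p.py <<'E'
from h import *
img,P=cloud("wrist"); save("w1",img)
s=ctrl.read_state(); print(s["width"],np.round(s["qd"],2))
for t in ctrl.trace("wrist","plate")[:2]:
    Q=P[t["pixels"]]; Q=Q[(Q[:,2]>8)&(Q[:,2]<17)]; print(t["confidence"],t["bbox"],np.median(Q,0),cv2.minAreaRect(Q[:,:2].astype(np.float32)))
goto(506,296,160,13)
E
python3 p.py
```

```text
68.4201758750787 [-0.06 -0.02 -0.01  0.02 -0.01  0.02 -0.07]
0.96 [275.8, 188.2, 346.0, 249.8] [505.72530673 296.78912719  11.32360317] ((505.7764892578125, 295.4285888671875), (49.85006332397461, 44.32460021972656), 13.037775993347168)
t 2.2 pos [511.  291.2 159.8] head 13.2 -> dxyz cm [ 0.58 -0.38 -0.02] spin 0.2
```

View pics/w1.png

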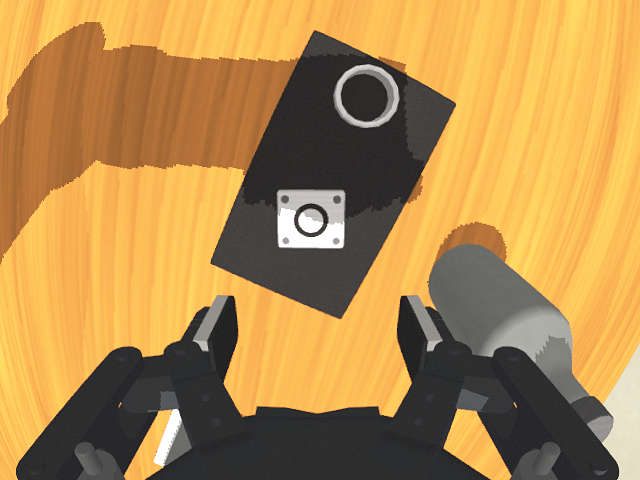

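```bash
python3 -c "
from h import *
goto(506,296,160,13)"
```

```text
t 2.2 pos [511.  291.2 159.8] head 13.2 -> dxyz cm [ 0.58 -0.38 -0.02] spin 0.2
```

Request:
{"api": "play_rows", "payload": {
  "targets": [
    [0.3,0,0,4,0],
    [0.3,0,0,8,0],
    [0.3,0,0,9,0],
    [0.3,0,0,9,0]
  ]
}}

```text
clock: 2.6
eef_pos: [506.4, 296.3, 69.2]
tool_rot: [-3.138, 0.0, 1.81]
force: [0.2, -0.2, 0.0]
width: 59.6
gripper_force: 0.0
```

```bash
python3 -c "
from h import *
goto(505.8,295.8,32,13);print(ctrl.read_state()['width'])"
```

```text
t 2.6 pos [506.4 296.3  69.2] head 13.7 -> dxyz cm [-0.04 -0.06  3.72] spin 0.7
59.603236214277494
```

Request:
{"api": "play_rows", "payload": {
  "targets": [
    [0.3,0,0,2,0],
    [0.3,0,0,3.5,0],
    [0.3,0,0,3.9,0],
    [0.3,0,0,4.1,0],
    [0.3,0,0,4.1,0]
  ]
}}

```text
clock: 3.1
eef_pos: [508.3, 296.0, 29.9]
tool_rot: [3.141, -0.0, 1.809]
force: [-0.5, -1.0, 1.0]
width: 59.8
gripper_force: 0.0
```

```bash
cat > q.py <<'E'
from h import *
img,P=cloud("wrist"); goto(505.8,295.8,27,13)
import sys; save(sys.argv[1],img)
E
python3 q.py w2
```

```text
t 3.15 pos [508.4 296.   30. ] head 13.6 -> dxyz cm [ 0.04 -0.26  0.3 ] spin 0.6
```

View pics/w2.png

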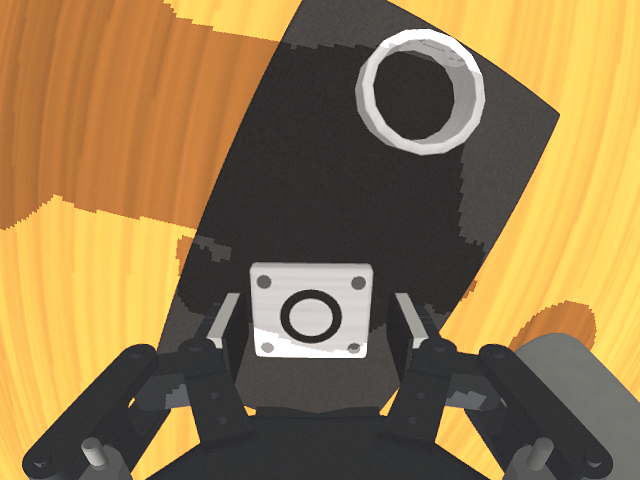

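The fingers straddle the plate (pads at px 235 and 405, plate centre at (311,310)). I'll go 3 mm lower, shift 2.5 mm and close.

Request:
{"api": "play_rows", "payload": {
  "targets": [
    [0.3,0,-0.2,0.2,0],
    [0.3,0,-0.2,0.3,0],
    [0.45,0,-0.2,0.3,0],
    [0.6,0,-0.2,0.3,0],
    [0.6,0,-0.2,0.3,0],
    [0.6,0,-0.2,0.3,0]
  ]
}}

```text
clock: 3.75
eef_pos: [505.9, 295.3, 26.8]
tool_rot: [-3.141, -0.0, 1.808]
force: [-1.2, -0.8, 5.9]
width: 48.1
gripper_force: 62.0
```

Request:
{"api": "play_rows", "payload": {
  "targets": [
    [0.6,0,0,-0.5,0],
    [0.6,0,0,-2,0],
    [0.6,0,0,-4,0],
    [0.6,0,0,-4,0]
  ]
}}

```text
clock: 4.15
eef_pos: [507.9, 296.2, 69.1]
tool_rot: [3.136, -0.001, 1.809]
force: [0.4, -0.2, -1.6]
width: 48.0
gripper_force: 62.5
```

```bash
python3 q.py w3
```

```text
t 4.2 pos [507.1 295.9  67.9] head 13.6 -> dxyz cm [ 0.01 -0.15  4.09] spin 0.6
```

View pics/w3.png

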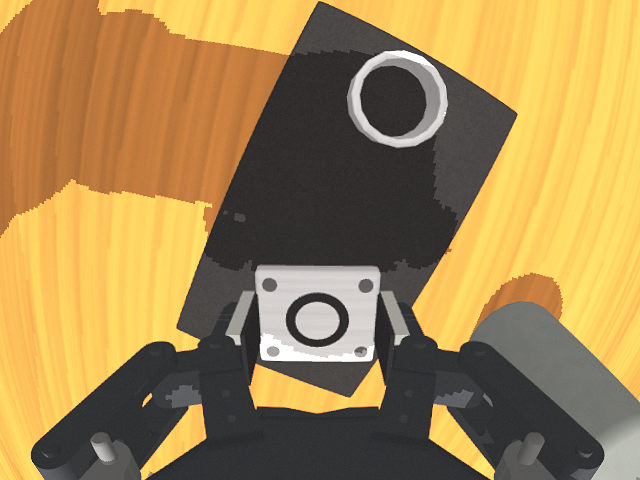

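The plate is gripped (px (317,313) between the pads), ring up. I'll lift it and go over the tray.

```bash
python3 -c "
from h import *
goto(519,-5,260,-13.5)"
```

```text
t 4.2 pos [507.1 295.9  67.9] head 13.6 -> dxyz cm [-29.51  -5.87 -19.26] spin 27.1
```

Request:
{"api": "play_rows", "payload": {
  "targets": [
    [0.6,0,0,-5,0],
    [0.6,0,0,-10,0],
    [0.6,0,0,-15,0],
    [0.6,0,0,-19,0],
    [0.6,0,0,-19,0]
  ]
}}

```text
clock: 4.7
eef_pos: [509.1, 296.6, 261.7]
tool_rot: [3.131, -0.003, 1.809]
force: [0.9, 0.1, -1.3]
width: 47.8
gripper_force: 63.5
```

```bash
python3 -c "
from h import *
goto(519,-5,260,-13.5)"
```

```text
t 4.7 pos [509.1 296.6 261.7] head 13.6 -> dxyz cm [-2.955e+01 -6.140e+00  1.000e-02] spin 27.1
```

Request:
{"api": "play_rows", "payload": {
  "targets": [
    [0.6,-4,-0.8,0,4],
    [0.6,-8.5,-1.7,0,8],
    [0.6,-13,-2.6,0,12],
    [0.6,-17.5,-3.6,0,16],
    [0.6,-22,-4.5,0,20],
    [0.6,-26.5,-5.4,0,24],
    [0.6,-29.5,-6.1,0,27],
    [0.6,-29.5,-6.1,0,27],
    [0.6,-29.5,-6.1,0,27]
  ]
}}

```text
clock: 5.6
eef_pos: [515.4, -6.2, 255.1]
tool_rot: [-3.139, 0.0, 1.336]
force: [-0.3, 0.2, -2.3]
width: 48.0
gripper_force: 63.4
```

```bash
cat > t.py <<'E'
from h import *
import sys
img,P=cloud("wrist"); save(sys.argv[1],img); np.save("wP.npy",P); np.save("wI.npy",img)
goto(519,-5,260,-13.5)
for n in ["lever_knob","tray_floor","unit"]:
    for t in ctrl.trace("wrist",n)[:2]:
        Q=P[t["pixels"]]; print(n,round(t["confidence"],2),np.round(t["bbox"]),np.nanmedian(Q,0).round(1),np.nanpercentile(Q,[2,98],axis=0).round(1))
E
python3 t.py w4
```

```text
t 5.65 pos [515.6  -4.9 255.2] head -13.3 -> dxyz cm [ 0.07  0.33 -0.48] spin 0.2
lever_knob 0.57 [232. 145. 513. 271.] [532.1   0.8  67.6] [[458.8 -38.4  61.3]
 [640.7  55.  153.6]]
tray_floor 0.57 [232. 146. 513. 268.] [532.6   0.7  67.6] [[458.6 -38.9  61.1]
 [642.1  55.  153.7]]
unit 0.84 [176. 144. 512. 325.] [5.136e+02 5.000e-01 7.450e+01] [[411.5 -67.2   8.3]
 [641.8  61.1 152.6]]
```

View pics/w4.png

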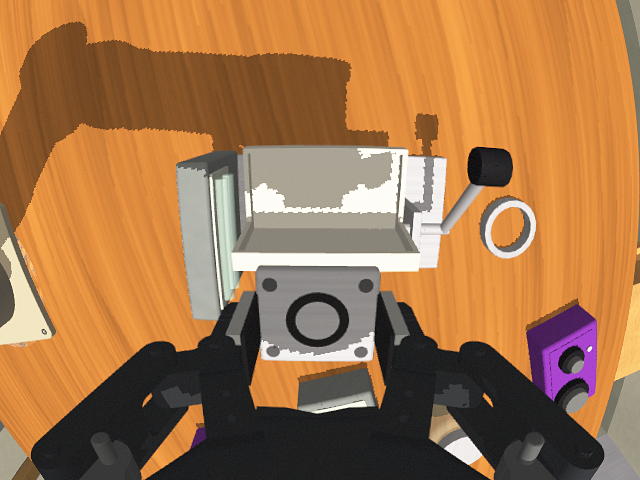

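The tray is at px 240–415 × 147–268, with wall A above row 215 and wall B around rows 228–250. The knob is at (490,167). Next I fit the geometry.

```bash
cat > f.py <<'E'
from h import *
P=np.load("wP.npy")
def plane(v0,v1,u0,u1):
    Q=P[v0:v1,u0:u1].reshape(-1,3); Q=Q[~np.isnan(Q).any(1)]
    for _ in range(4):
        c=Q.mean(0); n=np.linalg.svd(Q-c,full_matrices=False)[2][2]; e=(Q-c)@n; Q=Q[abs(e)<max(2*e.std(),.8)]
    return c,n,e.std(),len(Q)
cA,nA,sA,kA=plane(160,205,262,385); nA*=np.sign(nA[2])
cB,nB,sB,kB=plane(233,246,262,392); nB*=np.sign(nB[1])
h=np.cross(nB,nA); 
print("A",cA.round(1),nA.round(3),round(sA,2),kA,"B",cB.round(1),nB.round(3),round(sB,2),kB,"h",h.round(3),"dot",nA@nB)
h[2]=0;h/=np.linalg.norm(h); print("hinge head",np.degrees(np.arctan2(h[1],h[0])),"A tilt",np.degrees(np.arctan2(np.hypot(*nA[:2]),nA[2])))
y=np.cross([0,0,1],h)
# corner line: point on both planes
p0=np.linalg.solve(np.array([nA,nB,h]),[nA@cA,nB@cB,0]); print("corner y_loc",p0@y,"z",p0[2])
K=P[148:188,466:512].reshape(-1,3); K=K[K[:,2]>100]; 
print("knob loc h",np.percentile(K@h,[2,98]),"y",np.percentile(K@y,[2,98]),"z",np.percentile(K[:,2],[2,98]))
L=P[140:270,225:425].reshape(-1,3); L=L[(L[:,2]>55)&(L[:,2]<150)]; print("tray h range",np.percentile(L@h,[.5,99.5]))
E
python3 f.py
```

```text
A [526.4  20.5  65.1] [-0.021 -0.091  0.996] 0.55 4896 B [519.1 -22.3  85.4] [0.236 0.967 0.093] 0.33 1640 h [ 0.971 -0.237 -0.001] dot -0.00037862997478032624
hinge head -13.722505536075277 A tilt 5.382428352398927
corner y_loc 103.77190139946799 z 61.75314738740897
knob loc h [603.47111593 626.22688931] y [155.1328938  182.89575328] z [127.96275797 155.46120898]
tray h range [429.20465508 588.99822053]
```

```bash
python3 -c "
from h import *
P=np.load('wP.npy');L=P[225:270,240:412].reshape(-1,3);print('B top',np.nanpercentile(L[:,2],[95,99.5]))
goto(525.7,16.8,91,-13.7)"
```

```text
B top [234.67113346 237.86203936]
t 5.8 pos [516.   -4.1 255.7] head -13.2 -> dxyz cm [ 2.26  0.48 16.47] spin 0.5
```

```bash
python3 -c "
from h import *
P=np.load('wP.npy');L=P[225:270,240:412].reshape(-1,3);L=L[L[:,2]<180];print('B top',np.nanpercentile(L[:,2],[50,95,99.5]))"
```

```text
B top [100.36356544 134.12337037 134.94271827]
```

Request:
{"api": "play_rows", "payload": {
  "targets": [
    [0.6,1,0.2,3,0.5],
    [0.6,2.2,0.5,7,0.5],
    [0.6,2.2,0.5,11,0.5],
    [0.6,2.2,0.5,13,0.5],
    [0.6,2.2,0.5,14,0.5],
    [0.6,2.2,0.5,14,0.5],
    [0.6,2.2,0.5,14,0.5]
  ]
}}

```text
clock: 6.5
eef_pos: [527.0, 14.7, 117.1]
tool_rot: [3.14, -0.0, 1.329]
force: [-0.8, -0.2, -1.2]
width: 47.8
gripper_force: 63.4
```

```bash
python3 -c "
from h import *
goto(525.7,16.8,91,-13.7)"
```

```text
t 6.5 pos [527.   14.7 117.1] head -13.8 -> dxyz cm [ 0.17 -0.18  2.61] spin -0.1
```

Request:
{"api": "play_rows", "payload": {
  "targets": [
    [0.6,0.2,-0.1,1.2,0],
    [0.6,0.2,-0.1,2,0],
    [0.6,0.2,-0.1,2.4,0],
    [0.6,0.2,-0.1,2.6,0],
    [0.6,0.2,-0.1,2.6,0],
    [0.6,0.2,-0.1,2.6,0]
  ]
}}

```text
clock: 7.1
eef_pos: [525.9, 16.5, 90.4]
tool_rot: [3.141, -0.0, 1.328]
force: [0.2, 0.9, -1.1]
width: 48.1
gripper_force: 63.5
```

Release, then lift.

Request:
{"api": "play_rows", "payload": {
  "targets": [
    [0.3,0,0,0,0],
    [0.3,0,0,0,0],
    [0.3,0,0,0,0],
    [0.3,0,0,-2,0],
    [0.3,0,0,-5,0],
    [0.3,0,0,-10,0],
    [0.3,0,0,-15,0],
    [0.3,-2,0,-17,0],
    [0.3,-2,0,-17,0]
  ]
}}

```text
clock: 8.0
eef_pos: [522.4, -5.5, 264.0]
tool_rot: [3.134, -0.001, 1.325]
force: [0.9, -0.2, -1.3]
width: 59.8
gripper_force: 0.0
```

```bash
cat > u.py <<'E'
from h import *
import sys
img,P=cloud("wrist"); save(sys.argv[1],img); np.save("wP.npy",P)
a=np.radians(-13.7); hh=np.array([np.cos(a),np.sin(a),0]); y=np.array([-hh[1],hh[0],0])
for t in ctrl.trace("wrist","plate")[:2]:
    Q=P[t["pixels"]]; c=np.nanmedian(Q,0); print("plate",round(t["confidence"],2),np.round(t["bbox"]),c.round(1),"loc h,y from corner",c@hh-507,c@y-103.8)
goto(478.5,-263.5,170)
E
python3 u.py w5
```

```text
plate 0.7 [282. 163. 343. 217.] [525.5  17.6  72.6] loc h,y from corner -0.586412793201248 37.752024707786475
t 8.1 pos [520.7  -2.5 260.3] head -13.9 -> dxyz cm [-26.36   2.18   9.01] spin None
```

View pics/w5.png

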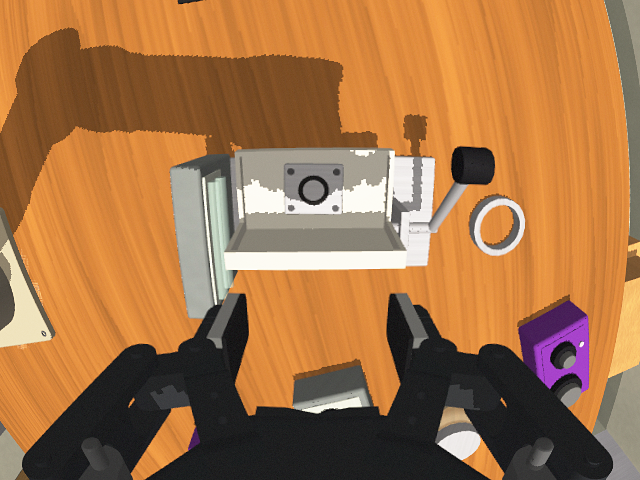

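The plate lies ring-up on wall A (px (314,190)). Next is the start button, with the gripper shut.

Request:
{"api": "play_rows", "payload": {
  "targets": [
    [1,-4.5,0.4,0,0],
    [1,-9,0.8,1,0],
    [1,-13.5,1.2,2,0],
    [1,-18,1.6,4,0],
    [1,-22.5,2,6,0],
    [1,-26.4,2.2,8,0],
    [1,-26.4,2.2,9,0],
    [1,-26.4,2.2,9,0],
    [1,-26.4,2.2,9,0]
  ]
}}

```text
clock: 9.0
eef_pos: [479.1, -262.2, 169.2]
tool_rot: [-3.139, -0.002, 1.331]
force: [-0.3, 0.1, -1.0]
width: -0.2
gripper_force: 0.0
```

```bash
cat > s.py <<'E'
from h import *
img,P=cloud("wrist"); save("w6",img)
for n in ("start_top","stop_top"):
  for t in ctrl.trace("wrist",n)[:2]:
    Q=P[t["pixels"]]; Q=Q[(Q[:,2]>60)&(Q[:,2]<90)]
    if len(Q): print(n,round(t["confidence"],2),np.round(t["bbox"]),np.nanmedian(Q,0).round(1),cv2.minEnclosingCircle(Q[:,:2].astype(np.float32)))
m=(np.hypot(P[...,0]-478.5,P[...,1]+263.5)<25)&(P[...,2]>68)&(P[...,2]<78); print(m.sum(),cv2.minEnclosingCircle(P[m][:,:2].astype(np.float32)),P[m][:,2].mean())
goto(478.5,-263.5,105)
E
python3 s.py
```

```text
start_top 0.95 [300. 236. 332. 269.] [ 477.9 -260.3   71.9] ((477.2537536621094, -263.9408264160156), 12.501938819885254)
stop_top 0.76 [357. 320. 378. 352.] [ 495.9 -327.9   71.3] ((495.81768798828125, -332.38800048828125), 13.91305923461914)
904 ((477.5745849609375, -261.76910400390625), 10.997934341430664) 71.8430079598131
t 9.15 pos [ 479.9 -262.6  170.6] head -13.7 -> dxyz cm [-0.12 -0.12  6.56] spin None
```

Request:
{"api": "play_rows", "payload": {
  "targets": [
    [1,0.1,-0.2,3,0],
    [1,0.1,-0.2,5.5,0],
    [1,0.1,-0.2,7,0],
    [1,0.1,-0.2,7.5,0],
    [1,0.1,-0.2,7.9,0],
    [1,0.1,-0.2,7.9,0],
    [1,0.1,-0.2,7.9,0]
  ]
}}

```text
clock: 9.85
eef_pos: [477.6, -262.2, 92.2]
tool_rot: [3.141, -0.001, 1.329]
force: [-0.2, 2.2, 3.9]
width: 0.3
gripper_force: 2.1
```

Request:
{"api": "play_rows", "payload": {
  "targets": [
    [1,0,0,0.1,0],
    [1,0,0,0.2,0],
    [1,0,0,0.2,0],
    [1,0,0,0.2,0]
  ]
}}

```text
clock: 10.25
eef_pos: [477.8, -262.7, 90.9]
tool_rot: [3.14, -0.001, 1.329]
force: [-3.4, 5.2, 14.7]
width: 0.2
gripper_force: 7.5
```

Request:
{"api": "play_rows", "payload": {
  "targets": [
    [1,0,0,-1,0],
    [1,0,0,-3,0],
    [1,0,0,-6,0],
    [1,0,0,-10,0],
    [1,0,0,-14,0],
    [1,0,0,-14,0]
  ]
}}

```text
clock: 10.85
eef_pos: [480.2, -266.2, 234.8]
tool_rot: [3.13, 0.004, 1.327]
force: [0.4, 0.4, -0.3]
width: -0.1
gripper_force: 0.0
```

```bash
python3 -c "
from h import *
goto(638,20.8,230,-13.7)"
```

```text
t 10.85 pos [ 480.2 -266.2  234.8] head -13.9 -> dxyz cm [31.66  8.4   0.44] spin -0.2
```

Request:
{"api": "play_rows", "payload": {
  "targets": [
    [0.45,4.5,1.2,0,0],
    [0.45,9,2.4,0,0],
    [0.45,13.5,3.6,0,0],
    [0.45,18,4.8,0,0],
    [0.45,22.5,6,0,0],
    [0.45,27,7.2,0,0],
    [0.45,31.5,8.2,0,0],
    [0.45,31.5,8.2,0,0],
    [0.45,31.5,8.2,0,0]
  ]
}}

```text
clock: 11.75
eef_pos: [632.8, 24.3, 228.4]
tool_rot: [3.141, 0.001, 1.331]
force: [0.0, -2.0, 0.1]
width: 46.9
gripper_force: 0.0
```

```bash
cat > k.py <<'E'
from h import *
img,P=cloud("wrist"); save("w7",img)
a=np.radians(-13.7); hh=np.array([np.cos(a),np.sin(a),0]); y=np.array([-hh[1],hh[0],0])
m=(np.hypot(P[...,0]-638,P[...,1]-20)<35)&(P[...,2]>120)&(P[...,2]<162)&(img.max(-1)<70)
K=P[m]; L,U=np.percentile(K@hh,[1,99]),np.percentile(K@y,[1,99]); print(m.sum(),"h",L,"y",U,"z",np.percentile(K[:,2],[1,99]))
q=hh*L.mean()+y*U.mean(); print(q, ctrl.read_state()["width"])
for t in ctrl.trace("wrist","plate")[:1]: print("plate",t["confidence"],np.nanmedian(P[t["pixels"]],0))
goto(638,20.8,148,-13.7)
E
python3 k.py
```

```text
1719 h [604.33855571 627.18400094] y [160.73917723 183.88391363] z [141.89524285 155.38916286]
[639.05227505  21.57337075   0.        ] 46.97970477032136
plate 0.89 [528.29253856  18.64325589  72.77059059]
t 11.85 pos [632.1  21.3 229. ] head -14.0 -> dxyz cm [0.11 0.59 8.1 ] spin -0.3
```

View pics/w7.png

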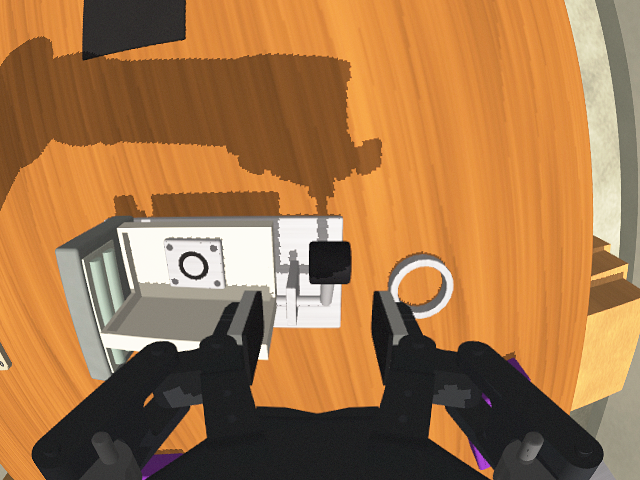

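Knob at px (330,262), plate on A at (194,263). I'll go down over the knob and check before pinching.

Request:
{"api": "play_rows", "payload": {
  "targets": [
    [0.45,0.1,0.6,1,0],
    [0.45,0.1,0.6,4,0],
    [0.45,0.1,0.6,7,0],
    [0.45,0.1,0.6,8,0],
    [0.45,0.1,0.6,8,0],
    [0.45,0.1,0.6,8,0]
  ]
}}

```text
clock: 12.45
eef_pos: [639.2, 21.9, 150.1]
tool_rot: [3.14, 0.0, 1.328]
force: [0.2, -0.1, 0.8]
width: 47.3
gripper_force: 0.0
```

```bash
python3 -c "
from h import *
goto(639,21.6,148,-13.7)"
```

```text
t 12.45 pos [639.2  21.9 150.1] head -13.9 -> dxyz cm [-0.04 -0.01  0.21] spin -0.2
```

Request:
{"api": "play_rows", "payload": {
  "targets": [
    [0.6,0,0,0.2,0],
    [0.75,0,0,0.2,0],
    [0.85,0,0,0.2,0],
    [0.85,0,0,0.2,0],
    [0.85,0,0,0.2,0]
  ]
}}

```text
clock: 12.95
eef_pos: [639.7, 22.6, 148.6]
tool_rot: [3.139, -0.001, 1.329]
force: [1.5, -0.4, 5.5]
width: 22.8
gripper_force: 59.9
```

```bash
python3 -c "
import numpy as np
t0=50.2
for d in range(0,109,5):
    a=np.radians(t0+d); print(d, round(10.5*(np.cos(a)-np.cos(np.radians(t0))),1), round(-10.5*(np.sin(a)-np.sin(np.radians(t0))),1))"
```

```text
0 0.0 -0.0
5 -0.7 -0.6
10 -1.5 -1.0
15 -2.3 -1.5
20 -3.2 -1.8
25 -4.0 -2.1
30 -4.9 -2.3
35 -5.8 -2.4
40 -6.8 -2.4
45 -7.7 -2.4
50 -8.6 -2.3
55 -9.5 -2.1
60 -10.3 -1.8
65 -11.2 -1.4
70 -12.0 -1.0
75 -12.8 -0.5
80 -13.5 0.0
85 -14.2 0.7
90 -14.8 1.3
95 -15.3 2.1
100 -15.8 2.8
105 -16.3 3.7
```

Pinched. First half of the swing (to 50°):

Request:
{"api": "play_rows", "payload": {
  "targets": [
    [0.85,-0.7,-0.6,0,0],
    [0.85,-1.5,0,-1.0,0],
    [0.85,-2.3,0,-1.5,0],
    [0.85,-3.2,0,-1.8,0],
    [0.85,-4.0,0,-2.1,0],
    [0.85,-4.9,0,-2.3,0],
    [0.85,-5.8,0,-2.4,0],
    [0.85,-6.8,0,-2.4,0],
    [0.85,-7.7,0,-2.4,0],
    [0.85,-8.6,0,-2.3,0]
  ]
}}

```text
clock: 13.95
eef_pos: [620.5, -56.0, 172.5]
tool_rot: [3.138, -0.008, 1.331]
force: [3.3, 6.1, 9.6]
width: 23.2
gripper_force: 63.7
```

My first row had the 6 mm in the wrong column (y instead of z). It was a brief slip and the forces stayed low. Second half, slower at the end:

Request:
{"api": "play_rows", "payload": {
  "targets": [
    [0.85,-0.9,0,0.2,0],
    [0.85,-1.7,0,0.5,0],
    [0.85,-2.6,0,0.9,0],
    [0.85,-3.4,0,1.3,0],
    [0.85,-4.2,0,1.8,0],
    [0.85,-4.9,0,2.3,0],
    [0.85,-5.6,0,3.0,0],
    [0.85,-6.2,0,3.6,0],
    [0.85,-6.7,0,4.4,0],
    [0.85,-6.7,0,4.4,0]
  ]
}}

```text
clock: 14.95
eef_pos: [603.2, -127.5, 127.5]
tool_rot: [3.137, 0.001, 1.327]
force: [1.4, -3.1, 5.8]
width: 23.1
gripper_force: 78.3
```

Request:
{"api": "play_rows", "payload": {
  "targets": [
    [0.85,-0.3,0,0.4,0],
    [0.85,-0.5,0,0.7,0],
    [0.85,-0.6,0,0.9,0],
    [0.85,-0.6,0,0.9,0],
    [0.85,-0.6,0,0.9,0]
  ]
}}

```text
clock: 15.45
eef_pos: [601.8, -133.0, 118.6]
tool_rot: [3.137, 0.001, 1.327]
force: [2.7, -2.8, 5.0]
width: 22.7
gripper_force: 79.6
```

```bash
python3 -c "
from h import *
s=ctrl.read_state();p=np.array(s['eef_pos']);a=np.radians(-13.7);y=p[1]*np.cos(a)-p[0]*np.sin(a)
print(y-103.8,p[2]-6-62,np.degrees(np.arctan2(p[2]-6-62,y-103.8))-50)"
```

```text
-90.43790418719054 50.64740063416676 100.75012503439362
```

Request:
{"api": "play_rows", "payload": {
  "targets": [
    [0.85,-0.2,0,0.3,0],
    [0.85,-0.3,0,0.5,0],
    [0.85,-0.3,0,0.5,0],
    [0.85,-0.3,0,0.5,0]
  ]
}}

```text
clock: 15.85
eef_pos: [601.2, -135.7, 113.7]
tool_rot: [3.137, 0.001, 1.327]
force: [1.0, -3.6, 6.2]
width: 23.4
gripper_force: 80.3
```

Request:
{"api": "play_rows", "payload": {
  "targets": [
    [0.6,0,0,0,0],
    [0.45,0,0,0,0],
    [0.45,0,0,0,0],
    [0.45,0,0,-2,0],
    [0.45,0,0,-5,0],
    [0.45,0,0,-9,0],
    [0.45,0,0,-13,0],
    [0.45,0,0,-13,0]
  ]
}}

```text
clock: 16.65
eef_pos: [602.3, -135.5, 247.6]
tool_rot: [3.132, -0.0, 1.329]
force: [0.7, -0.2, 0.6]
width: 47.0
gripper_force: 0.0
```

```bash
cat > v.py <<'E'
from h import *
for cam in ("top","scene"):
    img,P=cloud(cam); b=img[180:320,220:380]; 
    if cam=="top": save("t8",cv2.resize(b,None,fx=4,fy=4,interpolation=2))
    for t in ctrl.trace(cam,"plate")[:2]: print(cam,t["confidence"],t["bbox"],np.nanmedian(P[t["pixels"]],0))
goto(477.6,-262,170,-13.7); print(ctrl.read_state()["width"])
E
python3 v.py
```

```text
scene 0.46 [302.8, 232.3, 312.7, 248.1] [509.57870799 -65.34398789  55.09553909]
t 16.85 pos [ 598.6 -133.7  240.9] head -13.9 -> dxyz cm [-15.35  -8.66   7.11] spin -0.2
46.7340059785225
```

View pics/t8.png

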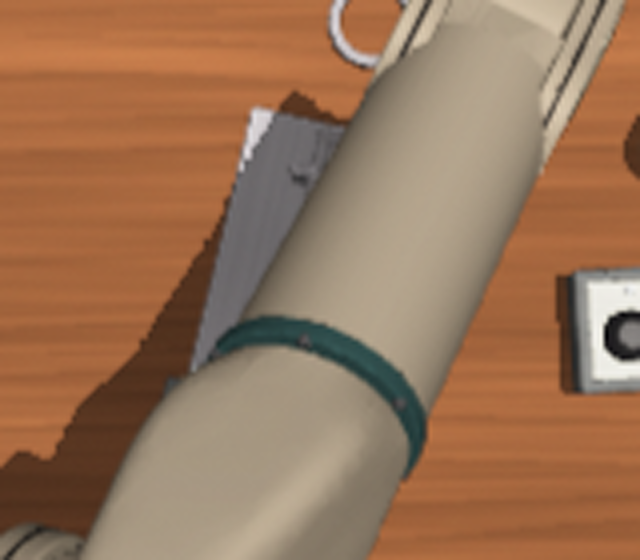

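The arm hides the tray from the top camera. I'll go to the button's hover point and look from there.

Request:
{"api": "play_rows", "payload": {
  "targets": [
    [1,-4,-2.2,0,0],
    [1,-8,-4.4,0,0],
    [1,-12,-6.6,1,0],
    [1,-15.3,-8.6,3,0],
    [1,-15.3,-8.6,5,0],
    [1,-15.3,-8.6,7,0],
    [1,-15.3,-8.6,7,0],
    [1,-15.3,-8.6,7,0]
  ]
}}

```text
clock: 17.65
eef_pos: [478.8, -262.0, 171.4]
tool_rot: [-3.139, -0.0, 1.329]
force: [-0.7, -0.2, 0.2]
width: 0.1
gripper_force: 0.0
```

```bash
cat > v.py <<'E'
from h import *
a=np.radians(-13.7); hh=np.array([np.cos(a),np.sin(a),0]); y=np.array([-hh[1],hh[0],0])
th=np.radians(5+103.1); ya=np.array([0,np.cos(th),np.sin(th)])  # local (h,y,z)
yb=np.array([0,-np.sin(th),np.cos(th)])  # B direction (tray z)
for cam in ("top","scene"):
    img,P=cloud(cam); b=img[180:320,240:400]; 
    if cam=="top": save("t9",cv2.resize(b,None,fx=4,fy=4,interpolation=2))
    for t in ctrl.trace(cam,"plate")[:2]:
        c=np.nanmedian(P[t["pixels"]],0); l=np.array([c@hh-507,c@y-103.8,c[2]-62]); print(cam,t["confidence"],t["bbox"],c,"tray x,y,z",l[0],l@ya,l@yb)
goto(477.6,-262,170,-13.7)
E
python3 v.py
```

```text
top 0.61 [301.1, 245.2, 312.2, 262.6] [504.36913452 -63.40354917  54.56895194] tray x,y,z -1.964232162741098 7.210952631371954 45.980868251326974
scene 0.5 [302.9, 230.3, 314.7, 247.7] [511.34542498 -66.24491136  54.89656329] tray x,y,z 5.486519650206446 7.866666130947034 46.93251637671318
t 17.85 pos [ 480.  -262.4  173. ] head -13.8 -> dxyz cm [-0.02 -0.24  0.3 ] spin -0.1
```

View pics/t9.png

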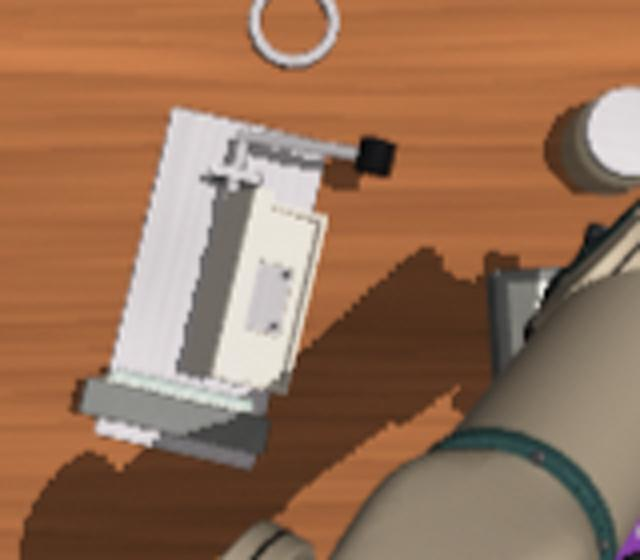

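The plate lies flat on wall B (crop px (270,298)), with no ring showing and two bolt holes visible. Its top face is 7.5 mm off B, at x≈0 and z≈+12 mm. I'll press start again.

Request:
{"api": "play_rows", "payload": {
  "targets": [
    [1,0,-0.2,3,0],
    [1,0,-0.2,5.5,0],
    [1,0,-0.2,7,0],
    [1,0,-0.2,7.5,0],
    [1,0,-0.2,7.9,0],
    [1,0,-0.2,8.1,0],
    [1,0,-0.2,8.1,0],
    [1,0,-0.2,8.1,0]
  ]
}}

```text
clock: 18.65
eef_pos: [477.3, -261.5, 91.9]
tool_rot: [-3.141, -0.001, 1.329]
force: [-2.4, 2.9, 3.5]
width: 0.2
gripper_force: 2.2
```

Request:
{"api": "play_rows", "payload": {
  "targets": [
    [1,0,0,0.1,0],
    [1,0,0,0.2,0],
    [1,0,0,0.3,0],
    [1,0,0,0.3,0],
    [1,0,0,0.3,0]
  ]
}}

```text
clock: 19.15
eef_pos: [477.5, -261.7, 90.7]
tool_rot: [3.14, -0.001, 1.328]
force: [-6.2, 4.9, 25.0]
width: -0.1
gripper_force: 12.5
```

Fully down against the stop. Release and retreat.

Request:
{"api": "play_rows", "payload": {
  "targets": [
    [1,0,0,-1,0],
    [1,0,0,-3,0],
    [1,0,0,-6,0],
    [1,0,0,-10,0],
    [1,0,0,-12,0],
    [1,0,0,-12,0],
    [1,0,0,-12,0],
    [1,0,0,-12,0]
  ]
}}

```text
clock: 19.95
eef_pos: [477.2, -261.6, 207.2]
tool_rot: [-3.14, -0.0, 1.329]
force: [0.0, -0.4, -0.2]
width: -0.1
gripper_force: 0.0
```

```bash
python3 v.py; python3 -c "
from cell import ctrl; print(ctrl.finish_job())"
```

```text
top 0.74 [302.5, 243.5, 311.4, 263.6] [505.94103933 -63.29700955  54.74812302] tray x,y,z -0.46228207607032346 7.233439118663046 45.47295292470902
scene 0.63 [301.8, 231.5, 317.1, 248.6] [509.92304317 -65.54696494  55.66059662] tray x,y,z 3.9393055197750186 8.486884385733777 46.37081903906434
t 20.15 pos [ 477.1 -261.8  207.3] head -13.9 -> dxyz cm [-0.01  0.06  3.73] spin -0.2
the job is handed in; nothing more can be done
None
```

The job is handed in at about 20 s, with no verdict returned: the plate lies ring-face down on wall B of the fully tipped tray, start was pressed and released in both positions, and I never touched stop or the other objects.

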